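Clamp the carton cutting die with its T-key

ROBOT

A 7-joint arm with a two-finger parallel gripper is mounted at the origin on the work surface. World frame = base frame: x ahead of the robot, y to its left, z up, the work surface at z = 0. Lengths are in mm, angles in rad, forces in N, time in s.
With the tool pointing down it reaches from about 350 to 900 mm from the base axis. Payload 7.2 kg.
Tool frame: the origin (TCP) lies midway between the tips of the shut fingers; the grasp point (between the pads) lies manip.grip_point_offset behind it (manip.grip_point_offset is the distance from the TCP to the grasp point, in mm); z points along the fingers, y is the line along which they close (so a half turn about z gives the same grasp; the last joint's range is limited). The gripper opens to 85 mm and grips with 20 to 120 N. Pads are 22 mm wide; open, the fingers measure 114 mm over their backs; the gripper's body (76 mm by 85 mm) begins 54 mm behind the grasp point. The pads swing forward as they close: fully open they stand 13 mm farther back than shut.
Start: joints at [-1.212, 0.411, -0.013, 1.596, 0.006, 1.134, -0.082], TCP at [258.734, 568.933, 231.297] pointing down, gripper open.
Joint ranges: [-2.95, 2.95], [-0.29, 1.99], [-1.47, 1.44], [0.14, 2.54], [-1.03, 4.17], [0.13, 1.85], [-2.86, 2.86]. Speed limits (rad/s): [2.39, 2.39, 3.01, 3.01, 3.14, 3.14, 3.14].

INTERFACE

Orientations are given as a unit quaternion [x, y, z, w].
In Python, from cell import manip gives the robot as it stands.
- The arm moves only by the tool drive_tool, never from a script. Its argument "targets" is text: rows parted by semicolons, each of 6 numbers parted by spaces: the shift along the tool's x, y, z in units of 50 mm (1.0 is 50 mm), then the turn, a rotation vector about the tool's x, y, z in units of 8 degrees (1.0 is 8 degrees). A call has 1 to 12 rows; each row is the pose to reach, as a shift and turn from the pose commanded when the call began, along the tool's axes at that moment; what a row does not reach only later rows make up. A row lasts 1/8 s, in which the tool goes at most 62.5 mm and 10.7 degrees, less where a joint would pass 70% of its speed; a pose out of reach is approached as far as the arm can. A call with a gripper value outside its range is refused whole. "gripper" is the opening, from -1 (shut) to 1 (fully open), set as the call begins (left out, the last holds). The fingers move at their own pace and stop on an object; the grip force is fixed at half the most. Time passes only in rows, so rows that repeat a pose let the fingers close. It gives the time, the measured TCP pose, the force and the opening at its end, in the units of the state.
- manip.observe(): the state, without advancing time (a new reading comes with each control period).
- manip.grab_frame(name): name is "side" or "top" or "wrist"; returns a dict with "image" (480x640x3 uint8, blue, green, red), "intrinsics" (3x3 intrinsics, pixels), "R" (3x3) and "t" (3): a world point X has camera coordinates R X + t. Camera axes: x right, y down, z forward; pixel columns grow to the right and rows downward; lengths in mm; the calibration is good to about 2 mm. A picture is of the moment at which its call begins. There is no depth.
- manip.finish_job(): hands the job in, once; it reports no verdict.
The state is a dict: "time_s": time; "qpos": joint angles; "qvel": joint speeds; "effort": joint torques, N m; "ee_pos": TCP position; "orientation": TCP orientation; "contact_force": force on the tool from outside, world axes, zero at the start; "wrist_torque": the same for the moment, N m; "width": finger opening in mm.
Only numpy, scipy, OpenCV 4.12 (cv2) and the standard library are available. Lean on these libraries where they do the work, as an engineer would, in place of code of your own. Each camera call takes 0.05 s, during which the arm holds its last target. There are 200 camera calls.

TASK

Clamp the carton cutting die in its frame: take the T-handled key from the wooden rack, press it down into the square socket of the open clamp, turning it to match until it drops fully in, then turn it clockwise (seen from above) until the clamp arm lies across the edge of the plywood die board, up against its stop. Leave the key standing in the socket, and leave the round-knobbed key in the rack.

Things in the scene. Friction and masses are not known exactly. Their poses are not given: they have to be found in the camera images.
- t_key: T-handled steel key, 220 g, upright in a hole of the wooden rack (36 mm high); lift it 30 mm straight up. Origin: foot of the bit, z up. Square bit 14 mm (sides along x, y) to z = 24 mm, lowest 6 mm tapering to 8 mm; flange 34 mm across at z = 24-30; stem 16 mm; crossbar (the grip) 64 mm along x, 14 mm thick in y, z = 50-72. The other key stands 120 mm away.
- clamp_socket (a point): Centre of the socket's mouth, on top of the open clamp's 46 mm square steel boss, on the left (+y) side of the grey frame, 54 mm above the table. Square hole 17.5 mm, sides along x and y, lead-in 5 mm deep widening it to 27.5 mm. The key drops in 24 mm, to its flange, in any of 4 quarter turns, within 10 degrees. z up, x along the clamp arm (70 mm from axis to tip, below the boss top).
- clamp (a joint): Turn of the open clamp about its upright axis, rad: 0 fully open, growing clockwise seen from above, 1.15 at its stop with the arm square across the board's edge; starts at 0 to 0.2. It stays where left (friction 0.12 N m). The key turns up to 20 degrees in the hole before driving it. A like clamp on the frame's other side is already closed and fixed.
- knob_key: The other key, which stays in the rack: as tall (72 mm), with a round knob 42 mm across in place of the crossbar, and a round bit. Origin: foot of the bit, z up.
Not all that is in view belongs to the job. What is shaped like the t_key but pink or turquoise is not meant.

How it is judged (in metres and radians):
On the way, in this order (a step that is already met when the one before it is completed fails the run):
1. the T-key has dropped into the clamp's socket, at least 19 of its 24 mm (z of t_key in the frame of clamp_socket below -0.019 m and horizontal distance between t_key and clamp_socket below 0.01 m), for 0.1 s.
2. the clamp is turned to within 0.2 rad of its stop with the key in it (value of joint clamp above 0.95 rad and z of t_key in the frame of clamp_socket below -0.015 m and horizontal distance between t_key and clamp_socket below 0.012 m), for 0.1 s.
At the end, for the whole second after the job is handed in: The clamp is within 0.2 rad of its stop, the T-key stands in the socket at least 17 of its 24 mm deep, upright within 15 degrees and at rest, and the round-knobbed key is still in its hole (moved less than 30 mm) (value of joint clamp above 0.95 rad and z of t_key in the frame of clamp_socket below -0.017 m and horizontal distance between t_key and clamp_socket below 0.012 m and angle between t_key's own z axis and vertical below 0.26 rad and linear speed of t_key below 0.02 m/s and distance of knob_key from where it was at the start of the episode below 0.03 m); the robot touches nothing.
It fails at once if the round-knobbed key is pulled out of the rack or pushed 30 mm or more (distance of knob_key from where it was at the start of the episode above 0.03 m).
It also fails if it takes over 45 s, if anything falls off the work surface, if the arm or the gripper's body presses on something with over 40 N, if the wrist force passes 120 N, or if a joint passes its speed limit or range.

## Working session

There is one attempt and no reset: what is moved stays moved. The work goes in short steps, Python scripts to look and compute and a tool call to move; the robot and the scene stay as the last step left them, time stands still between calls to the robot, and variables do not carry over. Pictures are saved under pics/ and viewed, on a budget of 10 in all, crops included, one or two more only if the job needs it, and the job is handed in when it is done.

Besides the shell and the picture viewer there is one more tool, called after "Call:" by a JSON object that holds its "name" and its "arguments". drive_tool: Moves the arm, as the interface text tells. Its arguments: {"type":"object","properties":{"targets":{"type":"string"},"gripper":{"type":"number"}},"required":["targets"]}

```bash
mkdir -p pics; ls; python3 - <<'E'
from cell import manip
import cv2,numpy as np,pickle
s=manip.observe();print({k:np.round(v,3) for k,v in s.items()},manip.grip_point_offset)
fs={n:manip.grab_frame(n) for n in("side","top","wrist")}
pickle.dump(fs,open('f0.pkl','wb'))
for n,f in fs.items():print(n,f['intrinsics'].tolist(),(-f['R'].T@f['t']).round(),f['R'].round(2).tolist())
cv2.imwrite('pics/top0.png',fs['top']['image'])
cv2.imwrite('pics/sw0.png',cv2.resize(np.hstack([fs['side']['image'],fs['wrist']['image']]),(800,300)))
E
```

```text
pics
{'time_s': np.float64(0.0), 'qpos': array([-1.212,  0.412, -0.013,  1.597,  0.006,  1.134, -0.082]), 'qvel': array([ 0.001, -0.   , -0.   , -0.001,  0.002,  0.001,  0.002]), 'effort': array([-1.0000e-03, -6.0062e+01,  6.8100e-01, -2.9941e+01,  1.4000e-02,
        1.1000e-02, -0.0000e+00]), 'ee_pos': array([258.567, 568.462, 230.444]), 'orientation': array([ 0.212,  0.977, -0.001, -0.   ]), 'contact_force': array([0.311, 0.346, 0.318]), 'wrist_torque': array([-0.027,  0.035, -0.01 ]), 'width': np.float64(85.205)} 18.700000000000003
side [[475.8414842814114, 0.0, 317.8583050623285], [0.0, 475.8414842814114, 240.21105954838322], [0.0, 0.0, 1.0]] [219. 494. 463.] [[-0.77, -0.64, -0.01], [-0.38, 0.47, -0.8], [0.51, -0.61, -0.6]]
top [[474.5501339805457, 0.0, 322.2934170677242], [0.0, 474.5501339805457, 235.98473893998477], [0.0, 0.0, 1.0]] [401. 100. 763.] [[-0.02, -1.0, 0.01], [-0.98, 0.02, -0.19], [0.19, -0.02, -0.98]]
wrist [[401.8515959967634, 0.0, 315.2557644688496], [0.0, 401.8515959967634, 238.03463073515653], [0.0, 0.0, 1.0]] [192. 599. 373.] [[0.41, 0.91, -0.0], [0.87, -0.4, 0.29], [0.26, -0.12, -0.96]]
```

View pics/top0.png

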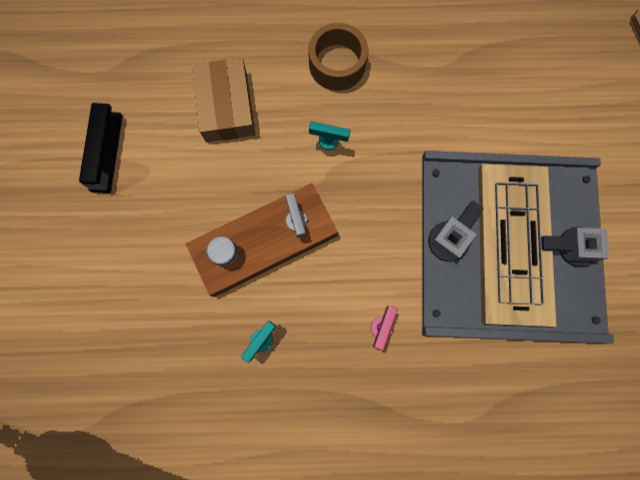

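View pics/sw0.png

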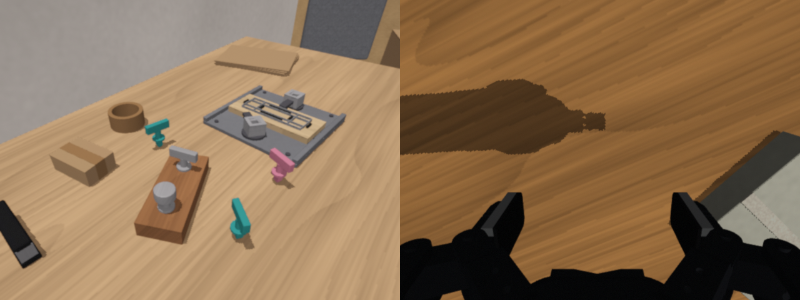

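The top view shows the grey T-key in the rack with its crossbar at about (295,215). Things that could be mistaken for it:
- knob key at (222,250)
- turquoise Ts at (329,133) and (259,342)
- pink T at (384,328)

By the description I choose the grey one at (295,215). The open clamp's boss is at (455,237), on the left (+y) side. The one at (591,243) is the closed clamp.

```bash
cat > h.py <<'E'
import numpy as np,cv2
def ray(f,uv,z):
    K,R,t=f['intrinsics'],np.array(f['R']),np.array(f['t'])
    c=-R.T@t; d=R.T@np.linalg.inv(K)@np.array([uv[0],uv[1],1.]); return c+d*(z-c[2])/d[2]
def tri(fa,ua,fb,ub):
    P=lambda f:np.array(f['intrinsics'])@np.c_[f['R'],f['t']]
    X=cv2.triangulatePoints(P(fa),P(fb),np.array(ua,float).reshape(2,1),np.array(ub,float).reshape(2,1)).ravel();return X[:3]/X[3]
def grey(im,lo,hi=256,s=45):
    h=cv2.cvtColor(im,cv2.COLOR_BGR2HSV);return ((h[...,1]<s)&(h[...,2]>=lo)&(h[...,2]<hi)).astype(np.uint8)
def blobs(m,x0,y0,x1,y1,amin=25):
    z=np.zeros_like(m);z[y0:y1,x0:x1]=m[y0:y1,x0:x1]
    return [(cv2.contourArea(c),cv2.minAreaRect(c),c) for c in cv2.findContours(z,cv2.RETR_CCOMP,cv2.CHAIN_APPROX_NONE)[0] if cv2.contourArea(c)>=amin]
E
python3 - <<'E'
import pickle;from h import *
fs=pickle.load(open('f0.pkl','rb'));T=fs['top'];S=fs['side'];im=T['image']
for lo in(100,130,150,170):
  for nm,b in(("key",(270,180,325,250)),("boss",(425,205,490,270)),("knob",(200,230,245,275))):
    for a,r,c in blobs(grey(im,lo),*b): print(lo,nm,a,np.round(r[0],1),np.round(r[1],1),round(r[2],1))
a=cv2.resize(im[180:260,180:340],None,fx=5,fy=5,interpolation=cv2.INTER_CUBIC)[:, :400+400]
b=cv2.resize(im[200:280,420:500],(300,300),interpolation=cv2.INTER_CUBIC)
c=cv2.resize(S['image'][220:300,260:340],(300,300)) ; d=cv2.resize(S['image'][160:240,370:450],(200,200))
o=np.zeros((600,800,3),np.uint8);o[:300,:500]=cv2.resize(im[190:250,240:340],(500,300),interpolation=cv2.INTER_CUBIC);o[:300,500:]=b;o[300:,:300]=c;o[300:,300:600]=cv2.resize(S['image'][160:240,370:450],(300,300))
cv2.imwrite('pics/crop1.png',o)
E
```

```text
100 key 414.5 [291.8 214.5] [41.5 15.4] 73.7
100 boss 854.0 [455.6 236.2] [31.4 29.5] 36.4
100 boss 179.0 [453.9 237.3] [14.6 14.2] 36.9
100 knob 559.5 [220.5 249.5] [27. 27.] 90.0
130 key 368.0 [291.4 214.3] [40.9 14.7] 73.7
130 boss 779.0 [455.4 236.5] [29.8 27.7] 36.3
130 boss 382.0 [455.5 236.3] [21.5 20.7] 35.0
130 knob 522.5 [220.  249.5] [25. 26.] 90.0
150 key 48.5 [289.  221.9] [15.8  5.3] 73.3
150 key 215.5 [294.3 213.6] [39.8  6.7] 73.3
150 knob 490.5 [220.3 249.7] [25.  25.6] 53.1
170 knob 333.0 [221.1 251.3] [20.1 23.8] 59.0
```

View pics/crop1.png

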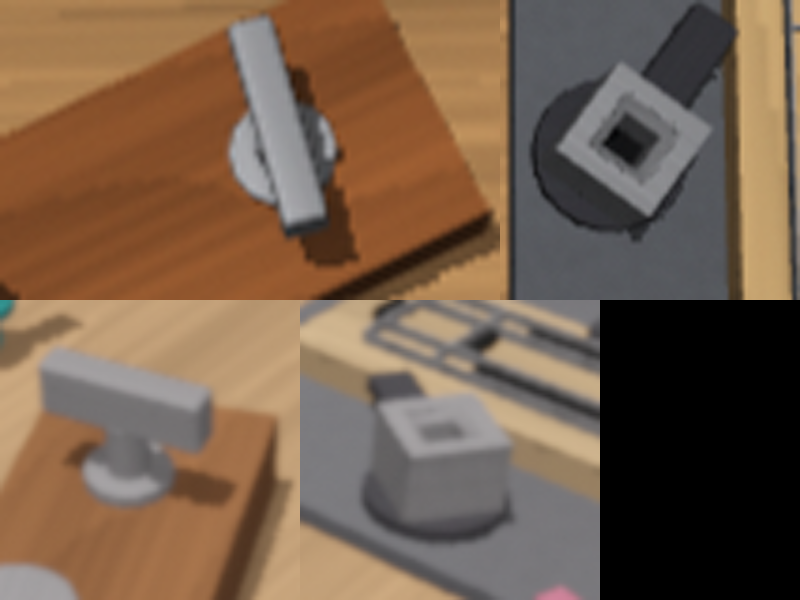

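Close crop confirms the choice: a grey T-key with its flange on the rack, and an open socket facing up with the dark arm pointing up-right.

```bash
python3 - <<'E'
import pickle;from h import *
fs=pickle.load(open('f0.pkl','rb'));T=fs['top'];S=fs['side']
# bar top face: long-bright rect centre, ends
e1=np.array([(251/5+240),18.5/5+190]);e2=np.array([305/5+240,225/5+190])
p=[ray(T,e,84) for e in(e1,e2)];d=p[1]-p[0]
print('bar ends',np.round(p,1),np.linalg.norm(d),np.degrees(np.arctan2(d[1],d[0])),'mid',(p[0]+p[1])/2)
print('tri bar',tri(T,(e1+e2)/2,S,(293.3,240.5)))
print('flange at z42: ',ray(T,(283.5/5+240,151/5+190),42))
r=cv2.minAreaRect(blobs(grey(T['image'],130),425,205,490,270)[0][2]);cs=np.array([ray(T,u,54) for u in cv2.boxPoints(r)])
print('boss',cs.round(1),cs.mean(0),np.linalg.norm(cs[1]-cs[0]),np.linalg.norm(cs[2]-cs[1]))
for i in(0,1):
  v=cs[i+1]-cs[i];print(np.degrees(np.arctan2(v[1],v[0]))%90)
print('tri boss',tri(T,r[0],S,(407.3,194.1)))
print('knob',ray(T,(220.5,250),84))
# frame edge direction and arm
a,b=ray(T,(424,155),20),ray(T,(424,338),20);v=a-b;print('frame',np.degrees(np.arctan2(v[1],v[0])))
E
```

```text
bar ends [[597.5 135.2  84. ]
 [534.9 120.1  84. ]] 64.44572705762545 -166.46427865868685 mid [566.18775239 127.6571322   84.        ]
tri bar [566.43215453 127.77245868  82.73617677]
flange at z42:  [566.72207264 127.69276647  42.        ]
boss [[ 530.6  -83.2   54. ]
 [ 565.  -110.9   54. ]
 [ 536.6 -145.7   54. ]
 [ 502.7 -117.9   54. ]] [ 533.69993448 -114.42587667   54.        ] 44.20201471897509 44.92223634307856
51.19484075091744
50.79584597707691
tri boss [ 534.35113941 -115.51512414   50.25653281]
knob [515.18076647 236.64729282  84.        ]
frame -3.6594041036554508
```

```bash
cat > go.py <<'E'
import sys,numpy as np
from cell import manip
from scipy.spatial.transform import Rotation as Rn
# target x y z, yaw of tool y (deg): print shift/turn in drive units
s=manip.observe();x,y,z,a=map(float,sys.argv[1:5]);R=Rn.from_quat(s['orientation']).as_matrix()
a=np.radians(a);Y=np.array([np.cos(a),np.sin(a),0]);Z=np.array([0,0,-1.]);G=np.c_[np.cross(Y,Z),Y,Z]
print('shift',(R.T@(np.array([x,y,z])-s['ee_pos'])/50).round(3),'turn',(Rn.from_matrix(R.T@G).as_rotvec(degrees=True)/8).round(2))
print('yawY',np.degrees(np.arctan2(R[1,1],R[0,1])).round(1),s['ee_pos'].round(1),'w',s['width'].round(1),'F',s['contact_force'].round(1),'q7',s['qpos'][6].round(2),'t',s['time_s'])
E
python3 go.py 566.4 127.7 150 -76.5
```

```text
shift [-9.254 -5.476  1.621] turn [-0.000e+00  1.000e-02  1.776e+01]Traceback (most recent call last):
  File "go.py", line 8, in <module>
    print('yawY',np.degrees(np.arctan2(R[1,1],R[0,1])).round(1),s['ee_pos'].round(1),'w',s['width'].round(1),'F',s['contact_force'].round(1),'q7',s['qpos'][6].round(2),'t',s['time_s'])
                                                                                         ^^^^^^^^^^^^^^^^
AttributeError: 'float' object has no attribute 'round'
```

Call:
{"name": "drive_tool", "arguments": {"targets": "-9.25 -5.47 1.6 0 0 17.75; -9.25 -5.47 1.6 0 0 17.75; -9.25 -5.47 1.6 0 0 17.75; -9.25 -5.47 1.6 0 0 17.75; -9.25 -5.47 1.6 0 0 17.75; -9.25 -5.47 1.6 0 0 17.75; -9.25 -5.47 1.6 0 0 17.75; -9.25 -5.47 1.6 0 0 17.75; -9.25 -5.47 1.6 0 0 17.75; -9.25 -5.47 1.6 0 0 17.75; -9.25 -5.47 1.6 0 0 17.75; -9.25 -5.47 1.6 0 0 17.75", "gripper": 1}}

```text
time_s: 1.65
ee_pos: [566.4, 128.3, 151.0]
orientation: [0.974, 0.227, -0.0, 0.0]
contact_force: [0.1, 0.4, 0.2]
width: 85.2
```

```bash
sed -i "s/s\['width'\].round(1)/round(float(s['width']),1)/" go.py; python3 go.py 566.4 127.7 150 -76.5
```

```text
shift [-0.005  0.011  0.02 ] turn [-0.   0.   1.6]
yawY -63.7 [566.4 128.3 151. ] w 85.2 F [0.1 0.4 0.2] q7 -1.11 t 1.65
```

Call:
{"name": "drive_tool", "arguments": {"targets": "0 0.01 0 0 0 1.3; 0 0.01 0 0 0 1.6; 0 0.01 0.6 0 0 1.6; 0 0.01 1.2 0 0 1.6; 0 0.01 1.7 0 0 1.6; 0 0.01 1.9 0 0 1.6; 0 0.01 1.9 0 0 1.6"}}

```text
time_s: 2.52
ee_pos: [566.6, 127.9, 56.1]
orientation: [0.993, 0.121, -0.0, 0.0]
contact_force: [0.4, -0.2, 0.3]
width: 85.5
```

```bash
python3 go.py 566.4 127.7 56 -76.5; python3 - <<'E'
from cell import manip
import cv2,numpy as np
f=manip.grab_frame('wrist');g=manip.grab_frame('side')
cv2.imwrite('pics/p4.png',np.hstack([cv2.resize(f['image'],(400,300)),cv2.resize(g['image'][150:330,180:420],(400,300))]))
E
```

```text
shift [-0.005  0.003  0.002] turn [0.   0.01 0.05]
yawY -76.1 [566.6 127.9  56.1] w 85.5 F [ 0.4 -0.2  0.3] q7 -1.21 t 2.525
```

View pics/p4.png

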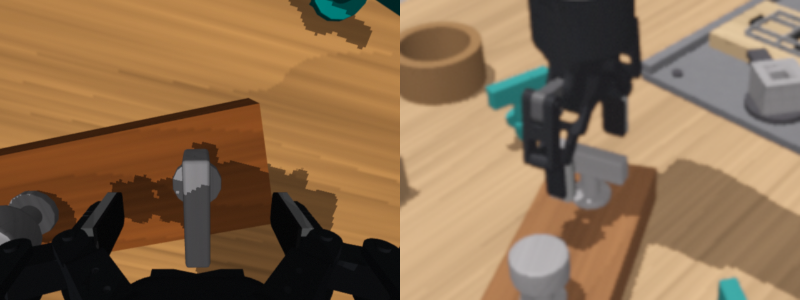

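The wrist view shows the bar standing upright between the pads, aligned with the tool. Closing now.

Call:
{"name": "drive_tool", "arguments": {"targets": "0 0 0 0 0 0; 0 0 0 0 0 0; 0 0 0 0 0 0; 0 0 0 0 0 0; 0 0 0 0 0 0; 0 0 0 0 0 0; 0 0 0 0 0 0; 0 0 0 0 0 0", "gripper": -1}}

```text
time_s: 3.62
ee_pos: [566.9, 128.1, 56.5]
orientation: [0.993, 0.12, 0.0, -0.0]
contact_force: [-0.6, 0.1, 5.0]
width: 13.2
```

Call:
{"name": "drive_tool", "arguments": {"targets": "0 0 -0.3 0 0 0; 0 0 -0.6 0 0 0; 0 0 -1 0 0 0; 0 0 -1.5 0 0 0; 0 0 -1.8 0 0 0; 0 0 -1.8 0 0 0"}}

```text
time_s: 4.38
ee_pos: [567.5, 128.3, 147.7]
orientation: [0.993, 0.12, 0.001, -0.0]
contact_force: [-0.3, -0.0, -3.3]
width: 13.0
```

```bash
python3 go.py 533.9 -114.8 140 -39; python3 - <<'E'
from cell import manip
import cv2,numpy as np,pickle
f=manip.grab_frame('wrist');g=manip.grab_frame('side');pickle.dump((f,g),open('f1.pkl','wb'))
cv2.imwrite('pics/p5.png',np.hstack([cv2.resize(f['image'],(400,300)),cv2.resize(g['image'][100:280,180:420],(400,300))]))
E
```

```text
shift [-1.815  4.561  0.147] turn [ 0.   -0.02 -4.64]
yawY -76.2 [567.5 128.3 147.7] w 13.0 F [-0.3 -0.  -3.3] q7 -1.29 t 4.375
```

View pics/p5.png

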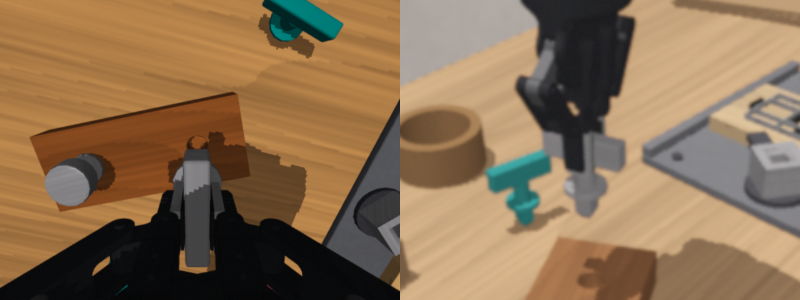

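The key has lifted clear of the rack, upright, and the knob key is still in place. Moving above the socket.

Call:
{"name": "drive_tool", "arguments": {"targets": "-0.4 1 0 0 0 -1; -0.8 2 0 0 0 -2; -1.2 3 0 0 0 -3; -1.6 4 0 0 0 -4; -1.82 4.56 0.1 0 0 -4.64; -1.82 4.56 0.3 0 0 -4.64; -1.82 4.56 0.5 0 0 -4.64; -1.82 4.56 0.5 0 0 -4.64"}}

```text
time_s: 5.48
ee_pos: [532.3, -113.4, 119.8]
orientation: [0.902, 0.431, -0.001, -0.001]
contact_force: [-0.3, 0.4, -3.1]
width: 13.3
```

```bash
python3 go.py 533.9 -114.8 92 -39; python3 - <<'E'
from cell import manip
import cv2,numpy as np,pickle
fs={n:manip.grab_frame(n) for n in("side","top","wrist")};pickle.dump(fs,open('f2.pkl','wb'))
o=np.zeros((600,800,3),np.uint8)
o[:300,:400]=cv2.resize(fs['wrist']['image'],(400,300))
o[:300,400:]=cv2.resize(fs['side']['image'][120:240,320:480],(400,300),interpolation=cv2.INTER_CUBIC)
o[300:,:400]=cv2.resize(fs['top']['image'][180:300,380:540],(400,300),interpolation=cv2.INTER_CUBIC)
cv2.imwrite('pics/p6.png',o)
E
```

```text
shift [-0.001  0.044  0.556] turn [-0.02  0.01  0.  ]
yawY -39.0 [ 532.3 -113.4  119.8] w 13.3 F [-0.3  0.4 -3.1] q7 -0.28 t 5.475
```

View pics/p6.png

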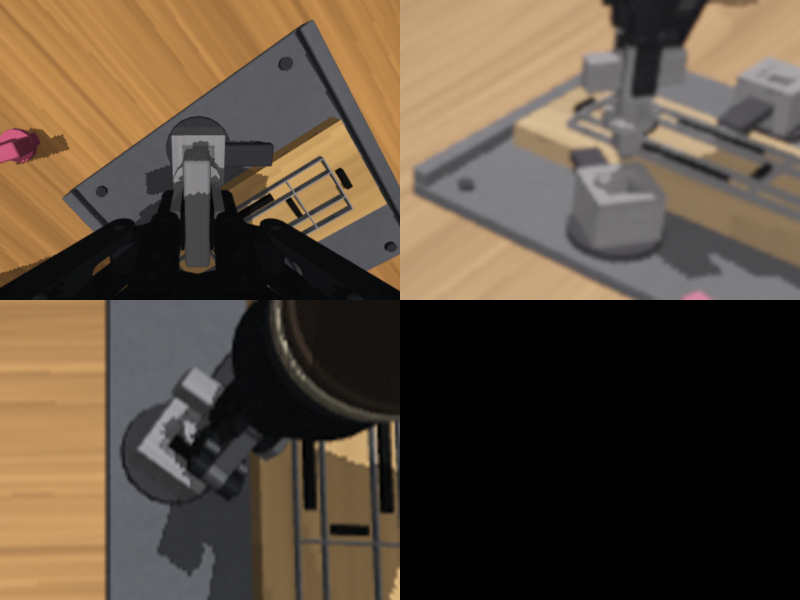

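```bash
python3 - <<'E'
import pickle;from h import *
fs=pickle.load(open('f2.pkl','rb'));S=fs['side']
P=lambda X:(lambda c:(c[:2]/c[2]).round(1))(np.array(S['intrinsics'])@(np.array(S['R'])@np.array(X)+np.array(S['t'])))
print(P([532.3,-113.4,75.5]),P([533.9,-114.8,54]),P([532.3,-113.4,99.5]))
E
```

```text
[409.4 181.6] [407.6 192.4] [411.  168.4]
```

Call:
{"name": "drive_tool", "arguments": {"targets": "0 0.04 0.15 0 0 0; 0 0.04 0.3 0 0 0; 0 0.04 0.4 0 0 0; 0 0.04 0.5 0 0 0; 0 0.04 0.6 0 0 0; 0 0.04 0.6 0 0 0"}}

```text
time_s: 6.38
ee_pos: [534.2, -116.3, 90.9]
orientation: [0.903, 0.43, -0.0, -0.0]
contact_force: [-0.0, 0.1, -2.0]
width: 13.2
```

Call:
{"name": "drive_tool", "arguments": {"targets": "0 0 0.08 0 0 0; 0 0 0.16 0 0 0; 0 0 0.22 0 0 0; 0 0 0.28 0 0 0; 0 0 0.28 0 0 0"}}

```text
time_s: 7.0
ee_pos: [534.3, -116.3, 77.0]
orientation: [0.903, 0.43, -0.0, -0.0]
contact_force: [0.7, -1.3, -2.1]
width: 13.1
```

```bash
python3 go.py 534 -114.8 74.5 -39
```

```text
shift [ 0.02  -0.024  0.051] turn [-0.    0.   -0.01]
yawY -39.1 [ 534.3 -116.3   77. ] w 13.1 F [ 0.7 -1.3 -2.1] q7 -0.23 t 7.0
```

Call:
{"name": "drive_tool", "arguments": {"targets": "0 -0.01 0.03 0 0 0; 0 -0.01 0.06 0 0 0; 0 -0.01 0.06 0 0 0"}}

```text
time_s: 7.38
ee_pos: [534.1, -116.0, 74.5]
orientation: [0.903, 0.43, 0.0, -0.0]
contact_force: [-1.6, 0.7, 1.7]
width: 13.1
```

Call:
{"name": "drive_tool", "arguments": {"targets": "0 0 0 0 0 0.8; 0 0 0 0 0 1.6; 0 0 0 0 0 2.4; 0 0 0 0 0 3.2; 0 0 0 0 0 4; 0 0 0 0 0 4.8; 0 0 0 0 0 5.6; 0 0 0 0 0 6.4; 0 0 0 0 0 7; 0 0 0 0 0 7.5; 0 0 0 0 0 7.5"}}

```text
time_s: 8.75
ee_pos: [533.2, -114.8, 74.5]
orientation: [0.997, -0.079, -0.001, -0.001]
contact_force: [-4.5, 3.0, 7.4]
width: 13.0
```

```bash
python3 go.py 534 -114.8 74.5 -114; python3 - <<'E'
from cell import manip
import cv2,numpy as np,pickle
print(manip.observe()['wrist_torque'])
fs={n:manip.grab_frame(n) for n in("side","top","wrist")};pickle.dump(fs,open('f3.pkl','wb'))
o=np.zeros((600,800,3),np.uint8)
o[:300,:400]=cv2.resize(fs['wrist']['image'],(400,300))
o[:300,400:]=cv2.resize(fs['side']['image'][120:240,320:480],(400,300),interpolation=cv2.INTER_CUBIC)
o[300:,:400]=cv2.resize(fs['top']['image'][180:300,380:540],(400,300),interpolation=cv2.INTER_CUBIC)
cv2.imwrite('pics/p7.png',o)
E
```

```text
shift [ 0.016 -0.003  0.   ] turn [-0.01  0.02  1.87]
yawY -99.1 [ 533.2 -114.8   74.5] w 13.0 F [-4.5  3.   7.4] q7 -1.08 t 8.75
[ 0.78488533  1.25922518 -0.03535586]
```

View pics/p7.png

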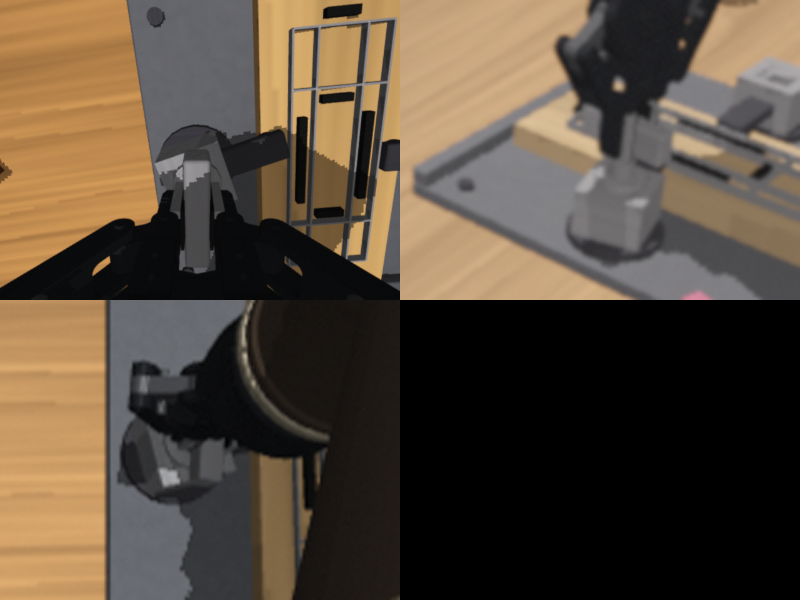

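The arm now reaches onto the board's edge and lags the key by about 17°, so I keep turning.

Call:
{"name": "drive_tool", "arguments": {"targets": "0.01 0 0 0 0 0.6; 0.01 0 0 0 0 1.2; 0.01 0 0 0 0 1.6; 0.01 0 0 0 0 1.6"}}

```text
time_s: 9.4
ee_pos: [533.3, -114.7, 74.5]
orientation: [0.982, -0.189, -0.002, -0.001]
contact_force: [-7.7, 4.5, 10.2]
width: 13.3
```

```bash
python3 go.py 534 -114.8 74.5 -114; python3 -c "
from cell import manip
print(manip.observe()['wrist_torque'])"
```

```text
shift [ 0.013 -0.004  0.001] turn [-0.01  0.03  0.27]
yawY -111.8 [ 533.3 -114.7   74.5] w 13.3 F [-7.7  4.5 10.2] q7 -1.25 t 9.4
[1.03170477 1.57484717 0.04301961]
```

Call:
{"name": "drive_tool", "arguments": {"targets": "0 0 0 0 0 0.3; 0 0 0 0 0 0.6; 0 0 0 0 0 0.6"}}

```text
time_s: 9.78
ee_pos: [533.3, -114.6, 74.5]
orientation: [0.973, -0.23, -0.002, -0.001]
contact_force: [-6.1, 5.0, 10.4]
width: 12.8
```

```bash
python3 go.py 534 -114.8 74.5 -114; python3 -c "
from cell import manip
print(manip.observe()['wrist_torque'])
import cv2
cv2.imwrite('pics/p8.png',cv2.resize(manip.grab_frame('wrist')['image'][150:,150:550],(600,495)))"
```

```text
shift [ 0.015 -0.002  0.   ] turn [-0.01  0.03 -0.33]
yawY -116.6 [ 533.3 -114.6   74.5] w 12.8 F [-6.1  5.  10.4] q7 -1.32 t 9.775
[1.03046617 1.62301458 0.12233513]
```

View pics/p8.png

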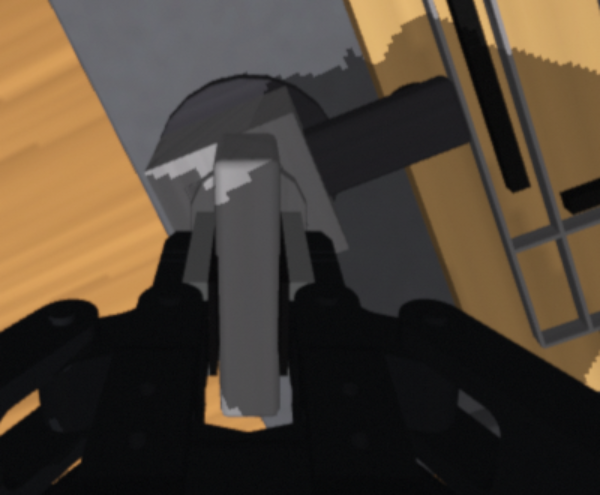

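The arm is now about square across the edge: its slope is about -20°, and the edge normal is -21°. One more small push to seat it.

Call:
{"name": "drive_tool", "arguments": {"targets": "0 0 0 0 0 0.3; 0 0 0 0 0 0.6; 0 0 0 0 0 0.6"}}

```text
time_s: 10.2
ee_pos: [533.2, -114.5, 74.5]
orientation: [0.963, -0.27, -0.002, -0.001]
contact_force: [-6.9, 4.4, 12.1]
width: 12.9
```

```bash
python3 go.py 534 -114.8 74.5 -114; python3 -c "
from cell import manip
print(manip.observe()['wrist_torque'])"
```

```text
shift [ 0.016 -0.004  0.   ] turn [-0.01  0.03 -0.92]
yawY -121.4 [ 533.2 -114.5   74.5] w 12.9 F [-6.9  4.4 12.1] q7 -1.39 t 10.2
[1.07938585 1.73370499 0.36527988]
```

The torque jumped to 0.37 N m, well above the 0.12 N m friction, so the clamp is at its stop. Next I relax, release and rise.

Call:
{"name": "drive_tool", "arguments": {"targets": "0 0 0 0 0 -0.4; 0 0 0 0 0 -0.8; 0 0 0 0 0 -0.8"}}

```text
time_s: 10.58
ee_pos: [533.1, -114.8, 74.5]
orientation: [0.976, -0.216, -0.002, -0.001]
contact_force: [-6.6, 4.4, 9.9]
width: 13.2
```

Call:
{"name": "drive_tool", "arguments": {"targets": "0 0 0 0 0 0; 0 0 0 0 0 0; 0 0 0 0 0 0; 0 0 0 0 0 0; 0 0 0 0 0 0; 0 0 0 0 0 0", "gripper": 1}}

```text
time_s: 11.32
ee_pos: [534.6, -116.1, 74.3]
orientation: [0.976, -0.217, -0.0, 0.0]
contact_force: [-1.3, 0.7, 0.2]
width: 85.6
```

Call:
{"name": "drive_tool", "arguments": {"targets": "0 0 -0.4 0 0 0; 0 0 -1 0 0 0; 0 0 -2 0 0 0; 0 0 -3 0 0 0; 0 4 -3 0 0 0; 0 4 -3 0 0 0; 0 4 -3 0 0 0; 0 4 -3 0 0 0; 0 4 -3 0 0 0"}}

```text
time_s: 12.45
ee_pos: [449.5, -298.0, 225.1]
orientation: [0.976, -0.218, 0.0, -0.0]
contact_force: [0.6, 1.1, 0.4]
width: 85.4
```

```bash
python3 go.py 534 -114.8 74.5 -114; python3 - <<'E'
from cell import manip
import cv2,numpy as np,pickle
fs={n:manip.grab_frame(n) for n in("side","top")};pickle.dump(fs,open('f4.pkl','wb'))
o=np.zeros((600,800,3),np.uint8)
o[:300,:400]=cv2.resize(fs['side']['image'],(400,300))
o[:300,400:]=cv2.resize(fs['side']['image'][120:240,320:480],(400,300),interpolation=cv2.INTER_CUBIC)
o[300:,:400]=cv2.resize(fs['top']['image'][180:300,380:540],(400,300),interpolation=cv2.INTER_CUBIC)
o[300:,400:]=cv2.resize(fs['top']['image'],(400,300))
cv2.imwrite('pics/p9.png',o)
E
```

```text
shift [-0.033 -4.033  3.015] turn [-0.   -0.01 -0.15]
yawY -115.2 [ 449.5 -298.   225.1] w 85.4 F [0.6 1.1 0.4] q7 -1.11 t 12.45
```

View pics/p9.png

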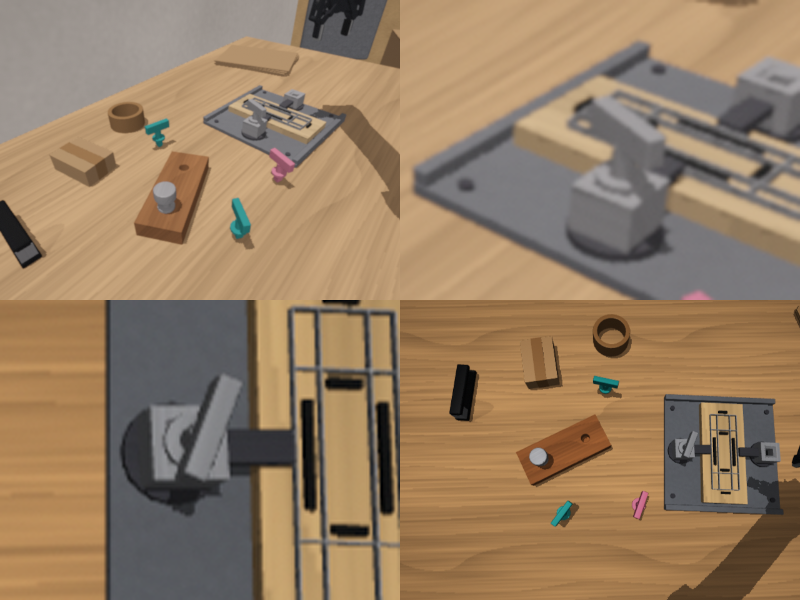

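```bash
python3 - <<'E'
import pickle;from h import *
fs=pickle.load(open('f4.pkl','rb'));T=fs['top'];S=fs['side']
u=(215/2.5+380,128/2.5+180)
print('bar',ray(T,u,102),tri(T,u,S,(411.2,167.2)))
r=[x[1] for x in blobs(grey(T['image'],110),425,205,475,270)];print(r)
k0=[x[1][0] for x in blobs(grey(pickle.load(open('f0.pkl','rb'))['top']['image'],130),200,230,245,275)]
print('knob',k0,[x[1][0] for x in blobs(grey(T['image'],130),200,230,245,275)])
E
```

```text
bar [ 531.98322438 -115.62567981  102.        ] [ 532.91082487 -115.96307518  100.20768201]
[((449.5, 236.5), (29.0, 19.0), 90.0), ((469.0548400878906, 231.5205535888672), (17.32209014892578, 42.13481140136719), 20.556045532226562)]
knob [(220.0, 249.5)] [(220.0, 249.5)]
```

Bar top measures at (533, -116, 100) mm. Fully seated and upright it should be at (534, -115, 102), so it agrees. The knob key hasn't moved. Handing in.

```bash
python3 -c "
from cell import manip
print(manip.finish_job())"
```

```text
the job is handed in; nothing more can be done
None
```

The clamp is closed and the job is handed in, 12.5 s into the 45 s allowed; the hand-in gives no verdict. I lifted the grey T-key from the rack, turned it to match the socket and lowered it until its flange touched. I then turned it clockwise to the stop, let go, and moved the gripper away.

What the last checks showed:
- **Clamp:** the arm lies square across the edge of the board, matching the fixed clamp opposite. Turning torque rose from about 0.12 to 0.37 N m at the end, which I took as reaching the stop. The joint angle itself can't be read, so this rests on the pictures and the torque.
- **T-key:** it stands in the socket with the top of its bar measured at (533, -116, 100) mm. Fully seated and upright it would be at (534, -115, 102) mm, so it agrees within about 2 mm.
- **Knob key:** it is at the same pixel as at the start, (220, 249.5).
- **Gripper:** it is clear of everything, with a contact-force reading of about 1 N.

One reading disagreed. Before insertion, the side view put the key's bit about 2.5 pixels (roughly 3 mm) from where I expected it. I went ahead because the socket's lead-in allows for that, and it went in with no notable force. No check failed.

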